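# Pack the column and mark its level

## Robot

A 6-joint arm with a two-finger parallel gripper is mounted at the origin on the work surface. World frame = base frame: x ahead of the robot, y to its left, z up, the work surface at z = 0. Lengths are in m, angles in degrees, forces in N, time in s.
With the tool pointing down it reaches from about 0.325 to 0.9 m from the base axis. Payload 3.5 kg.
Tool frame: the origin (TCP) lies midway between the tips of the shut fingers; the grasp point (between the pads) lies ctrl.grasp_offset behind it (ctrl.grasp_offset is the distance from the TCP to the grasp point, in m); z points along the fingers, y is the direction in which the jaws open and shut (so a half turn about z gives the same grasp; the last joint's range is limited). The gripper opens to 85 mm and grips with 20 to 120 N. Pads are 22 mm wide; open, the fingers measure 114 mm over their backs; the gripper's body (76 mm by 85 mm) begins 54 mm behind the grasp point. The pads swing forward as they close: fully open they stand 13 mm farther back than shut.
Start: joints at [69.362, 15.837, -1.513, 72.651, 0, 84.076], TCP at [0.159, 0.605, 0.231] pointing down, gripper open.
Joint ranges: [-178.77, 178.77], [-48.84, 107.48], [-61.69, 71.31], [-111.58, 123.2], [-90, 87.43], [-180, 180]. Speed limits (degrees/s): [147.25, 147.25, 180, 180, 180, 180].

## Interface

Orientations are given as [roll, pitch, yaw] about the fixed x, y, z axes, in that order (R = Rz(yaw) Ry(pitch) Rx(roll)).
In Python, from bench import telemetry, viewer, workorder, regions_of, landmark_of, ctrl gives the robot as it stands.
- The arm moves only by the tool arm_command, never from a script. Its argument "increments" is a list of rows, each an object of numbers: "dx", "dy", "dz": the shift along the tool's x, y, z in m; "wx", "wy", "wz": the turn, a rotation vector about the tool's x, y, z in degrees. In form: [{"dx": .., "dy": .., "dz": .., "wx": .., "wy": .., "wz": ..}, ...]. A call has 1 to 20 rows; each row is the pose to reach, as a shift and turn from the pose measured when the call began, along the tool's axes at that moment; what a row does not reach only later rows make up. A row lasts 1/10 s, in which the tool goes at most 50 mm and 8.59 degrees, less where a joint would pass 70% of its speed; a pose out of reach is approached as far as the arm can. A call with a gripper value outside its range is refused whole. "hand" is the finger opening in m, from 0 to 0.0854, set as the call begins (left out, the last holds). The fingers move at their own pace and stop on an object; "grip_force" is the grip in N (left out, the last holds). Time passes only in rows, so rows that repeat a pose let the fingers close. It gives the time, the measured TCP pose, the force and the opening at its end, in the units of the state.
- telemetry.state(): the state, without advancing time (a new reading comes with each control period).
- viewer.capture(name): name is "scene" or "side" or "wrist"; returns a dict with "image" (480x640x3 uint8, red, green, blue), "vertical_fov" (degrees; the focal length in pixels is half the picture's height over the tangent of half this angle, whatever the lens; pixels are square), "cx", "cy" (the principal point, pixels), "R" (3x3) and "t" (3): a world point X has camera coordinates R X + t. Camera axes: x right, y down, z forward; pixel columns grow to the right and rows downward; lengths in m; the calibration is good to about 2 mm. A picture is of the moment at which its call begins. There is no depth.
- workorder.close_job(): hands the job in, once; it reports no verdict.
Trained networks look in a picture, given as the dict that the camera call returned (one of the last four; its "shot" number tells which), for a name from the list of things; names that differ only in an ending like _2 or _b are one class to them, and where a whole thing is asked for, a point or a joint stands for the part that bears it (a point fixed in the world has none). Each returns a list of dicts, best first, with "score" (0 to 1); they miss things now and then, are a little off and sometimes report something else, mostly with a low value. They report only what shows in the picture. A call takes as long as a camera call. They do not tell look-alikes from the thing itself.
- regions_of(label, picture): "mask" (480x640 bool, what is visible of it) and "extent" ([left, top, right, bottom] in pixels, round what is visible of it).
- landmark_of(label, picture): "position" ([column, row] in pixels: a listed point, or the origin of a listed thing).
The state is a dict: "clock": time; "joint_pos": joint angles; "qvel": joint speeds; "tau": joint torques, N m; "position": TCP position; "tool_rot": TCP orientation; "wrist_force": force on the tool from outside, world axes, zero at the start; "wrist_torque": the same for the moment, N m; "gripper_width": opening from 0.0 (shut) to 1.0 (fully open).
Only numpy, scipy, OpenCV 4.12 (cv2) and the standard library are available. Lean on these libraries where they do the work, as an engineer would, in place of code of your own. Each camera call takes 0.05 s, during which the arm holds its last target. There are 200 camera calls.

## Task

Drop the orange spacer ring into the clear column, then push it down with the steel packing rod, slowly and firmly, without ramming, until the blue seal underneath will go no further and the rod has bottomed. Leave the rod standing in the column and raise the yellow pointer until its tip is level with the middle of the rod's red collar. Leave the bottle and the beaker alone.

Things in the scene. Friction and masses are not known exactly. Their poses are not given: they have to be found in the camera images.
- column: Fixed clear upright tube on a steel plate (90 x 185 x 12 mm). Origin on the table under the tube axis, z up. Outside 56 mm, bore 48 mm; the top 12 mm flares to 60 mm inside, 68 mm outside. The bore ends on a blue seal disc (46 mm across, 10 thick) over a stop whose height differs each time: seal home, its top is 26 to 60 mm above the table. The marker post stands 105 mm along the column's +y.
- column_mouth (a point): Centre of the tube's rim, 120 mm above the table.
- seal (a joint): Height of the blue seal disc above its stop (m): 0 is home, at the start it is 10 to 18 mm up. It slides down stiffly, under about 8 N (the weight of rod and spacer, under 5 N, does not push it home), stays where it is pushed, and stops solid at 0.
- spacer: Orange plastic flat ring, 45 mm outside diameter, 16 mm hole, 24 mm thick, 50 to 100 g, lying flat and loose on the table. Origin at the centre of its underside, z is its axis.
- rod: Steel packing rod, 150 mm tall, 0.21-0.42 kg, loose, upright on its round foot (42 mm across, 12 mm thick). Shaft 18 mm; red collar 34 mm across, 6 thick; black round handle 28 mm across from 100 to 150 mm above the foot's underside. Origin at the centre of the foot's underside, z up. It starts in a recess (47 mm across, 12 deep) in a grey stand 85 x 85 x 20 mm, foot 8 mm above the table.
- rod_mark (a point): Centre of the rod's red collar, on its axis, 85 mm above the foot's underside.
- rod_grip (a point): On the rod's axis, 127 mm above the foot's underside, about the middle of the black handle.
- marker (a joint): Height of the yellow pointer above its lowest place (m), 0 to 0.072, starting at 0 to 0.016. It slides straight up and down in its sleeve with about 4 N of friction and stays where it is left.
- pointer_tip (a point): Tip of the yellow pointer, 33 mm from the tube axis and at mid thickness (3 mm). The pointer is a level arm that runs from the post towards the tube; its height is 106 mm above the table plus the marker joint.
- marker_knob (a point): Middle of the round yellow knob (26 mm across, 32 mm tall, upright) on top of the marker post, 36 mm above the pointer and straight over the post (72 mm from the pointer's tip). Grip it here to raise the pointer.
- amber_bottle: Bystander: amber glass bottle, 64 mm across, 140 mm tall. Origin under its centre.
- beaker: Bystander: glass beaker, 72 mm across, 85 mm tall. Origin under its centre.
Things that resemble listed ones, but are neither listed nor needed, are in the scene too. Of the things that look like the rod, the largest one is meant.

How it is judged (in metres and radians):
On the way, in this order (a step that is already met when the one before it is completed fails the run):
1. the spacer ring is down inside the column (horizontal distance between spacer and column below 0.006 m and z of spacer in the frame of column below 0.082 m), for 0.2 s.
2. the rod stands on the spacer in the column and the seal is pushed home (all of step 1 and value of joint seal below 0.002 m and angle between spacer's own z axis and vertical below 0.06 rad and horizontal distance between rod and column below 0.008 m and z of rod in the frame of spacer between 0.02 and 0.0275 m and angle between rod's own z axis and vertical below 0.08 rad), for 0.2 s.
3. the pointer is level with the red collar (all of step 2 and z of rod_mark in the frame of pointer_tip between -0.005 and 0.005 m), for 0.2 s.
At the end, for the whole second after the job is handed in: Spacer flat (3 degrees) in the column, within 6 mm of its axis; seal within 2 mm of home; rod upright (4.5 degrees), foot on the spacer (within 3.5 mm) and within 8 mm of the axis; pointer tip within 5 mm of the height of the red collar's middle; all at rest (all of step 3 and linear speed of each of rod, spacer below 0.01 m/s and velocity of joint marker below 0.005 m/s); the robot touches nothing.
It fails at once if the spacer is rammed: more than 120 N between rod and spacer (contact force between rod and spacer above 120 N).
It fails at once if the bottle or beaker is moved more than 30 mm (distance of any of amber_bottle, beaker from where it was at the start of the episode above 0.03 m).
It also fails if it takes over 64 s, if anything falls off the work surface, if the arm or the gripper's body presses on something with over 40 N, if the wrist force passes 120 N, or if a joint passes its speed limit or range.

## Working session

There is one attempt and no reset: what is moved stays moved. The work goes in short steps, Python scripts to look and compute and a tool call to move; the robot and the scene stay as the last step left them, time stands still between calls to the robot, and variables do not carry over. Pictures are saved under pics/ and viewed, about 8 in all and at most 12, crops included, and the job is handed in when it is done.

Besides the shell and the picture viewer there is one more tool, called after "Request:" as a command line: name --argument value ..., lists and objects as JSON in quotes. arm_command: Moves the arm, as the interface text tells. Its arguments: {"type":"object","properties":{"increments":{"type":"array","items":{"type":"object","properties":{"dx":{"type":"number"},"dy":{"type":"number"},"dz":{"type":"number"},"wx":{"type":"number"},"wy":{"type":"number"},"wz":{"type":"number"}}}},"hand":{"type":"number"},"grip_force":{"type":"number"}},"required":["increments"]}

```bash
ls; mkdir -p pics
cat > h.py <<'E'
import numpy as np, cv2
from bench import telemetry, viewer, workorder, regions_of, landmark_of, ctrl
from scipy.spatial.transform import Rotation as Ro
def cap(n,save=None):
    p=viewer.capture(n)
    if save: cv2.imwrite(f'pics/{save}.png',p['image'][:,:,::-1])
    return p
def ray(p,uv):
    f=240/np.tan(np.radians(p['vertical_fov'])/2)
    R=np.array(p['R']);t=np.array(p['t'])
    d=R.T@np.array([(uv[0]-p['cx'])/f,(uv[1]-p['cy'])/f,1]);return -R.T@t,d/np.linalg.norm(d)
def atz(p,uv,z):
    c,d=ray(p,uv);return c+d*(z-c[2])/d[2]
def tri(obs):
    A=np.zeros((3,3));b=np.zeros(3);L=[]
    for p,uv in obs:
        c,d=ray(p,uv);M=np.eye(3)-np.outer(d,d);A+=M;b+=M@c;L.append((c,d))
    X=np.linalg.solve(A,b);return X,[round(1000*np.linalg.norm(np.cross(X-c,d)),1) for c,d in L]
def proj(p,X):
    f=240/np.tan(np.radians(p['vertical_fov'])/2)
    c=np.array(p['R'])@X+np.array(p['t']);return np.array([p['cx']+f*c[0]/c[2],p['cy']+f*c[1]/c[2]])
E
cat > a.py <<'E'
from h import *
np.set_printoptions(precision=3,suppress=True)
print(telemetry.state(),ctrl.grasp_offset)
P={n:cap(n,n+'0') for n in('scene','side','wrist')}
for n,p in P.items():
    print(n,p['vertical_fov'],p['cx'],p['cy'],ray(p,(320,240)))
    for l in['column','column_mouth','spacer','rod','rod_mark','rod_grip','pointer_tip','marker_knob','amber_bottle','beaker']:
        print(l,[(np.round(q['position'],1),round(q['score'],2)) for q in landmark_of(l,p)][:4])
cv2.imwrite('pics/both.png',cv2.resize(np.vstack([P['scene']['image'],P['side']['image']])[:,:,::-1],None,fx=.62,fy=.62,interpolation=cv2.INTER_AREA))
E
python3 a.py
```

```text
pics
{'clock': 0.0, 'joint_pos': array([69.362, 15.879, -1.598, 72.651,  0.001, 84.077]), 'qvel': array([-0.015, -0.033,  0.096, -0.123, -0.06 , -0.029]), 'tau': array([ -0.   , -44.551,  29.52 ,   0.016,  -0.   ,   0.   ]), 'position': array([0.158, 0.604, 0.23 ]), 'tool_rot': array([-179.873,   -0.014,  165.285]), 'wrist_force': array([-1.175, -0.331,  0.484]), 'wrist_torque': array([-0.026, -0.021,  0.034]), 'gripper_width': 1.0016524568093195} 0.0187
scene 54.97204693600506 323.27070519829607 235.30444148400903 (array([ 1.235, -0.471,  0.643]), array([-0.691,  0.438, -0.575]))
column [(array([297.4, 274. ]), 0.59)]
column_mouth [(array([295.5, 225.6]), 0.75)]
spacer [(array([191.2, 235. ]), 0.74), (array([414.7, 217.5]), 0.6)]
rod [(array([202.8, 283.4]), 0.96), (array([200.8, 324.3]), 0.77), (array([264.7, 364.1]), 0.36)]
rod_mark [(array([140.9, 269.3]), 0.78), (array([197.8, 303.6]), 0.72), (array([194.8, 251.7]), 0.64), (array([293.9, 225.5]), 0.33)]
rod_grip [(array([194.6, 237.7]), 0.95), (array([137.6, 254.2]), 0.86)]
pointer_tip [(array([309.3, 225.4]), 0.96), (array([202
[... 602 characters left out ...]
.6]), 0.53)]
rod_mark [(array([353.8, 179.5]), 0.92), (array([371.4, 171.7]), 0.75), (array([305.5, 185. ]), 0.56)]
rod_grip [(array([354.8, 170.3]), 0.73), (array([370.1, 160.2]), 0.51), (array([311.7, 175.8]), 0.51), (array([320.2, 229.5]), 0.21)]
pointer_tip [(array([319.4, 225.8]), 0.96), (array([355. , 411.6]), 0.47)]
marker_knob [(array([310.7, 239.6]), 0.68)]
amber_bottle [(array([233.9, 402.3]), 0.57)]
beaker [(array([248.9, 216.2]), 0.74)]
wrist 68.47705483363193 313.7920879229575 240.53638368838108 (array([0.076, 0.626, 0.374]), array([ 0.32 , -0.067, -0.945]))
column []
column_mouth []
spacer []
rod []
rod_mark []
rod_grip []
pointer_tip []
marker_knob []
amber_bottle []
beaker []
```

View pics/scene0.png

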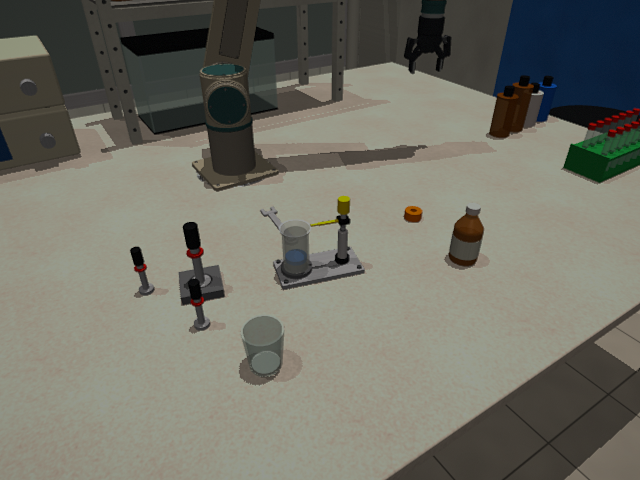

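View pics/side0.png

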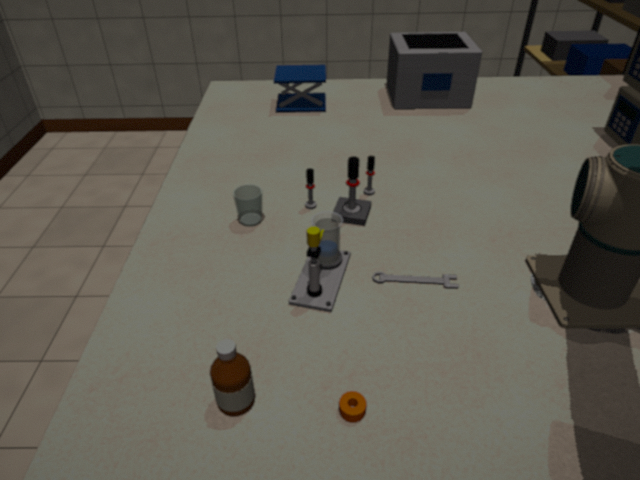

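The scene view shows three rod-like things: one in the grey stand at (193,255), a small one at (141,270) and a small one at (199,305). In the side view they are at (353,185), (370,172) and (310,187). The spacer is at (413,214) scene and (352,406) side. The column is at (296,245), the knob at (344,205), the bottle at (466,237) and the beaker at (264,345). The rod in the stand is the largest, so I choose that one and check it in a crop.

```bash
cat > b.py <<'E'
from h import *
np.set_printoptions(precision=4,suppress=True)
A=cap('scene');B=cap('side')
def best(l,p,near):
    q=[x for x in landmark_of(l,p) if np.hypot(*(np.array(x['position'])-near))<25]
    return q[0]['position'] if q else None
for l,a,b in [('column',(297,274),(330,267)),('column_mouth',(295,226),(328,218)),('spacer',(414,217),(355,410)),('rod',(203,283),(352,210)),('rod_mark',(195,252),(354,180)),('rod_grip',(194,238),(355,170)),('pointer_tip',(309,225),(319,226)),('marker_knob',(346,204),(311,239)),('amber_bottle',(462,259),(234,402)),('beaker',(263,365),(249,216))]:
    u,v=best(l,A,a),best(l,B,b)
    if u is None or v is None: print(l,u,v);continue
    print(l,*tri([(A,u),(B,v)]))
def cen(p,lo,hi,win):
    hsv=cv2.cvtColor(p['image'],cv2.COLOR_RGB2HSV);m=cv2.inRange(hsv,lo,hi);w=np.zeros_like(m);w[win[1]:win[3],win[0]:win[2]]=1;m*=w
    ys,xs=np.nonzero(m);return ((xs.min()+xs.max())/2,(ys.min()+ys.max())/2),(xs.min(),ys.min(),xs.max(),ys.max()),(xs.mean(),ys.mean())
for nm,lo,hi,w in [('spacer',(5,150,80),(18,255,255),((395,200,430,230),(330,385,375,430))),
  ('knob',(22,150,60),(35,255,255),((334,190,354,216),(300,222,328,246)))]:
    a=cen(A,lo,hi,w[0]);b=cen(B,lo,hi,w[1]);print(nm,a,b,tri([(A,a[0]),(B,b[0])]))
    if nm=='spacer': print(atz(A,a[0],.012),atz(B,b[0],.012))
c=lambda i,x,y,s,h:cv2.resize(i[y-h:y+h,x-h:x+h],(s,s),interpolation=cv2.INTER_CUBIC)
cv2.imwrite('pics/crop1.png',np.hstack([c(A['image'],200,265,400,75),c(B['image'],335,210,400,75)])[:,:,::-1])
E
python3 b.py
```

```text
column [ 0.5389 -0.0922 -0.0002] [np.float64(1.7), np.float64(1.7)]
column_mouth [298.2, 225.2] None
spacer [0.5115 0.2733 0.0017] [np.float64(2.5), np.float64(2.5)]
rod [ 0.4748 -0.2828  0.0181] [np.float64(1.1), np.float64(1.1)]
rod_mark [ 0.4742 -0.2899  0.0862] [np.float64(0.7), np.float64(0.7)]
rod_grip [ 0.4471 -0.2831  0.1313] [np.float64(15.8), np.float64(15.8)]
pointer_tip [309.5, 226.3] None
marker_knob [0.5727 0.0115 0.1576] [np.float64(1.4), np.float64(1.4)]
amber_bottle [ 0.7001  0.2501 -0.    ] [np.float64(1.0), np.float64(1.0)]
beaker [ 0.7332 -0.2673  0.0044] [np.float64(4.1), np.float64(4.1)]
spacer ((np.float64(413.0), np.float64(213.5)), (np.int64(405), np.int64(206), np.int64(421), np.int64(221)), (np.float64(412.9612903225806), np.float64(212.08387096774194))) ((np.float64(352.0), np.float64(403.5)), (np.int64(339), np.int64(392), np.int64(365), np.int64(415)), (np.float64(352.3839479392625), np.float64(403.5119305856833))) (array([0.5094, 0.2715, 0.0155]), [np.float64(0.9), np.float64(0.9)])
[0.5065 0.2756 0.012 ] [0.5084 0.2686 0.012 ]
knob ((np.float64(343.5), np.float64(205.0)), (np.int64(338), np.int64(196), np.int64(349), np.int64(214)), (np.float64(343.16243654822335), np.float64(204.61421319796955))) ((np.float64(315.0), np.float64(236.0)), (np.int64(307), np.int64(227), np.int64(323), np.int64(245)), (np.float64(313.9957627118644), np.float64(235.53813559322035))) (array([0.5672, 0.0081, 0.155 ]), [np.float64(1.4), np.float64(1.4)])
```

View pics/crop1.png

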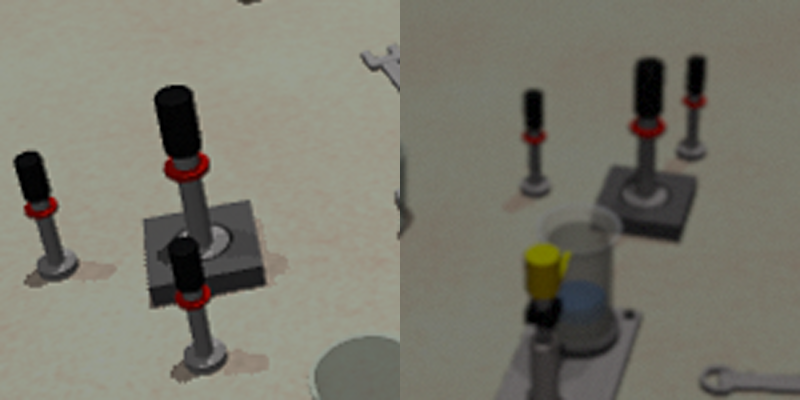

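The crop confirms the rod in the grey stand is clearly larger than both look-alikes. Next I'll write a helper that turns a world target into tool increments.

```bash
cat >> h.py <<'E'
np.set_printoptions(precision=4,suppress=True)
def inc(xyz,yaw):
    s=telemetry.state();R=Ro.from_euler('xyz',s['tool_rot'],degrees=True)
    d=R.inv().apply(np.array(xyz)-s['position']);w=(R.inv()*Ro.from_euler('xyz',[180,0,yaw],degrees=True)).as_rotvec(degrees=True)
    print('inc',np.round(d,4),np.round(w,2),'t',s['clock'],'pos',s['position'],s['tool_rot'],'F',s['wrist_force'],'g',s['gripper_width'])
E
python3 -c "
from h import *
inc([.508,.271,.2],74.4)"
```

```text
inc [-0.4225 -0.2339  0.0313] [ 0.    0.   90.88] t 2.75 pos [0.1588 0.6045 0.2313] [179.9997   0.0009 165.2849] F [ 0.6087  0.1533 -1.3348] g 0.9978348627263255
```

Request:
arm_command --increments '[{"dx":-0.04,"dy":-0.022,"dz":0.003,"wz":8},{"dx":-0.08,"dy":-0.044,"dz":0.006,"wz":16},{"dx":-0.12,"dy":-0.066,"dz":0.009,"wz":24},{"dx":-0.16,"dy":-0.088,"dz":0.012,"wz":32},{"dx":-0.2,"dy":-0.11,"dz":0.015,"wz":40},{"dx":-0.24,"dy":-0.133,"dz":0.018,"wz":48},{"dx":-0.28,"dy":-0.155,"dz":0.021,"wz":56},{"dx":-0.32,"dy":-0.177,"dz":0.024,"wz":64},{"dx":-0.36,"dy":-0.199,"dz":0.027,"wz":72},{"dx":-0.4,"dy":-0.221,"dz":0.03,"wz":80},{"dx":-0.4225,"dy":-0.234,"dz":0.031,"wz":88},{"dx":-0.4225,"dy":-0.234,"dz":0.031,"wz":90.9},{"dx":-0.4225,"dy":-0.234,"dz":0.031,"wz":90.9},{"dx":-0.4225,"dy":-0.234,"dz":0.031,"wz":90.9}]'

```text
validation failed for argument at $.in...
```

```bash
cat > c.py <<'E'
from h import *
p=cap('wrist','w1')
hsv=cv2.cvtColor(p['image'],cv2.COLOR_RGB2HSV);m=cv2.inRange(hsv,(4,130,60),(18,255,255))
n,l,st,ce=cv2.connectedComponentsWithStats(m);i=1+np.argmax(st[1:,4]);print(st[i],ce[i])
c=max(cv2.findContours((l==i).astype(np.uint8),0,2)[0],key=len)
print('ell',cv2.fitEllipse(c))
# match silhouette of model ring to measured extents
from scipy.optimize import least_squares
a=np.linspace(0,2*np.pi,180,0.)
x,y,w,h=st[i][:4];E=np.array([x,y,x+w,y+h])-.5
def f(q):
    P=np.array([proj(p,[q[0]+.0225*np.cos(t),q[1]+.0225*np.sin(t),z]) for z in(0,.024) for t in a]);return np.r_[P.min(0),P.max(0)]-E
r=least_squares(f,atz(p,ce[i],.02)[:2]);print(r.x,r.fun)
inc([r.x[0],r.x[1],.1],74.4)
E
python3 c.py
```

```text
Traceback (most recent call last):
  File "c.py", line 4, in <module>
    n,l,st,ce=cv2.connectedComponentsWithStats(m);i=1+np.argmax(st[1:,4]);print(st[i],ce[i])
                                                      ~~~~~~~~~^^^^^^^^^^
ValueError: attempt to get argmax of an empty sequence
```

View pics/w1.png

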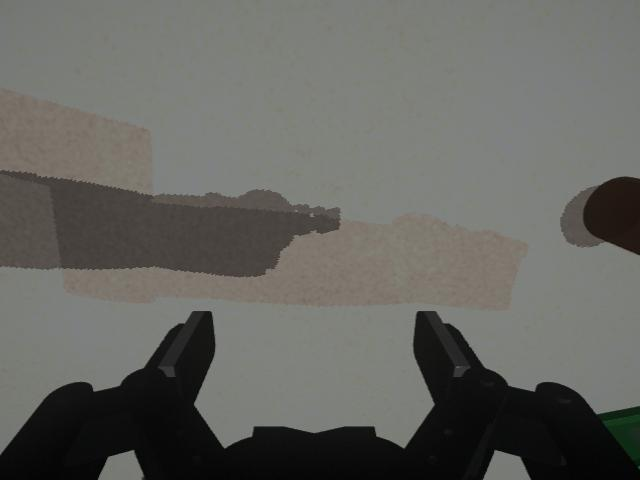

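The move was refused at validation, so the arm is still at its start. The wrist picture shows only bare table and the open fingers at (190,345) and (440,345). I'll send the move again with all six fields in each row.

Request:
arm_command --increments '[{"dx":-0.04,"dy":-0.022,"dz":0.003,"wx":0,"wy":0,"wz":8},{"dx":-0.08,"dy":-0.044,"dz":0.006,"wx":0,"wy":0,"wz":16},{"dx":-0.12,"dy":-0.066,"dz":0.009,"wx":0,"wy":0,"wz":24},{"dx":-0.16,"dy":-0.088,"dz":0.012,"wx":0,"wy":0,"wz":32},{"dx":-0.2,"dy":-0.11,"dz":0.015,"wx":0,"wy":0,"wz":40},{"dx":-0.24,"dy":-0.133,"dz":0.018,"wx":0,"wy":0,"wz":48},{"dx":-0.28,"dy":-0.155,"dz":0.021,"wx":0,"wy":0,"wz":56},{"dx":-0.32,"dy":-0.177,"dz":0.024,"wx":0,"wy":0,"wz":64},{"dx":-0.36,"dy":-0.199,"dz":0.027,"wx":0,"wy":0,"wz":72},{"dx":-0.4,"dy":-0.221,"dz":0.03,"wx":0,"wy":0,"wz":80},{"dx":-0.4225,"dy":-0.234,"dz":0.031,"wx":0,"wy":0,"wz":88},{"dx":-0.4225,"dy":-0.234,"dz":0.031,"wx":0,"wy":0,"wz":90.9},{"dx":-0.4225,"dy":-0.234,"dz":0.031,"wx":0,"wy":0,"wz":90.9}]'

```text
clock: 4.1
position: [0.5086, 0.27, 0.2002]
tool_rot: [-180.0, 0.0, 74.3]
wrist_force: [-0.6, 0.5, -0.8]
gripper_width: 0.999
```

```bash
python3 c.py
```

```text
[ 535  145   84   65 3101] [571.8391 174.0845]
ell ((572.2711791992188, 175.52967834472656), (48.95417404174805, 89.79903411865234), 59.234615325927734)
[0.7523 0.2356] [ 8.5339  6.018  -7.881  -6.6876]
inc [0.032  0.2446 0.1002] [-0.02  0.    0.01] t 4.15 pos [0.5081 0.2705 0.2002] [-179.9838    0.0021   74.407 ] F [ 0.2231  0.8078 -0.3553] g 0.998254837897516
```

Run:
```python
from h import *
p=cap('wrist','w2')
hsv=cv2.cvtColor(p['image'],cv2.COLOR_RGB2HSV)
u=proj(p,[.508,.271,.024]);print(u, hsv[int(u[1])-20:int(u[1])+21:8,int(u[0])-48:int(u[0])+49:12].reshape(-1,3)[::3])
m=cv2.inRange(hsv,(4,130,60),(18,255,255));n,l,st,ce=cv2.connectedComponentsWithStats(m);print(st[st[:,4]>50],n)
```

```text
[314.7548 213.3414] [[ 40  17 136]
 [ 18 164 131]
 [ 45  11 136]
 [ 48   9 136]
 [ 17 169 131]
 [ 15  36 128]
 [ 45  11 136]
 [ 17 173 130]
 [ 41  15 136]
 [ 33  19 134]
 [ 17 173 130]
 [ 53   8 136]
 [ 48   9 136]
 [ 16 175 130]
 [ 14  35  95]
 [ 41  15 136]
 [ 15  36  98]
 [ 15  39  91]]
[[     0      0    640    480 302047]
 [   536    146     84     65   3078]
 [   290    183     47     49   1659]
 [   549    208     48     21    406]] 13
```

View pics/w2.png

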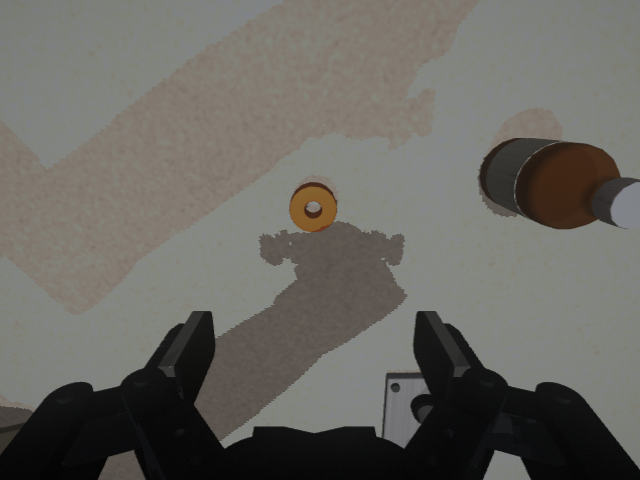

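The spacer shows alone at (313,208), as predicted, with the bottle at (560,185). I'll fit that component.

```bash
sed -i 's/(4,130,60)/(8,110,60)/; s/(18,255,255))$/(25,255,255))/; s/i=1+np.argmax(st\[1:,4\])/i=l[max(0,165):250,270:360].max()if 0 else np.bincount(l[170:250,270:360].ravel())[1:].argmax()+1/; s/,.1\],74.4)/,.06],74.4)/' c.py; python3 c.py
```

```text
[ 290  183   47   50 1701] [313.3081 207.4586]
ell ((313.3382568359375, 207.43370056152344), (45.89488220214844, 49.256378173828125), 179.63446044921875)
[0.5069 0.2746] [-0.6453 -0.7172  0.6449  0.7671]
inc [ 0.0032 -0.0016  0.1403] [-0.01  0.    0.08] t 4.25 pos [0.5076 0.2712 0.2003] [-179.9919    0.0003   74.4804] F [ 0.5695 -0.8064 -0.9849] g 0.9962245497892629
```

Request:
arm_command --increments '[{"dx":0.003,"dy":-0.0015,"dz":0.04,"wx":0,"wy":0,"wz":0},{"dx":0.003,"dy":-0.0015,"dz":0.08,"wx":0,"wy":0,"wz":0},{"dx":0.003,"dy":-0.0015,"dz":0.12,"wx":0,"wy":0,"wz":0},{"dx":0.003,"dy":-0.0015,"dz":0.16,"wx":0,"wy":0,"wz":0},{"dx":0.003,"dy":-0.0015,"dz":0.185,"wx":0,"wy":0,"wz":0},{"dx":0.003,"dy":-0.0015,"dz":0.197,"wx":0,"wy":0,"wz":0},{"dx":0.003,"dy":-0.0015,"dz":0.197,"wx":0,"wy":0,"wz":0},{"dx":0.003,"dy":-0.0015,"dz":0.197,"wx":0,"wy":0,"wz":0}]'

```text
clock: 5.05
position: [0.5078, 0.2753, 0.0045]
tool_rot: [179.9, -0.1, 74.5]
wrist_force: [0.6, -0.3, 0.9]
gripper_width: 1.0
```

Request:
arm_command --increments '[{"dx":0,"dy":0,"dz":0,"wx":0,"wy":0,"wz":0},{"dx":0,"dy":0,"dz":0,"wx":0,"wy":0,"wz":0},{"dx":0,"dy":0,"dz":0,"wx":0,"wy":0,"wz":0},{"dx":0,"dy":0,"dz":0,"wx":0,"wy":0,"wz":0},{"dx":0,"dy":0,"dz":0,"wx":0,"wy":0,"wz":0},{"dx":0,"dy":0,"dz":0,"wx":0,"wy":0,"wz":0},{"dx":0,"dy":0,"dz":0,"wx":0,"wy":0,"wz":0},{"dx":0,"dy":0,"dz":0,"wx":0,"wy":0,"wz":0}]' --hand 0.03 --grip_force 30

```text
clock: 5.85
position: [0.509, 0.2758, 0.0063]
tool_rot: [179.8, -0.2, 74.5]
wrist_force: [-0.8, 0.1, 6.2]
gripper_width: 0.52
```

Request:
arm_command --increments '[{"dx":0,"dy":0,"dz":-0.015,"wx":0,"wy":0,"wz":0},{"dx":0,"dy":0,"dz":-0.05,"wx":0,"wy":0,"wz":0},{"dx":0,"dy":0,"dz":-0.09,"wx":0,"wy":0,"wz":0},{"dx":0,"dy":0,"dz":-0.13,"wx":0,"wy":0,"wz":0},{"dx":0,"dy":0,"dz":-0.17,"wx":0,"wy":0,"wz":0},{"dx":0,"dy":0,"dz":-0.21,"wx":0,"wy":0,"wz":0},{"dx":-0.02,"dy":0.007,"dz":-0.25,"wx":0,"wy":0,"wz":0},{"dx":-0.055,"dy":0.02,"dz":-0.28,"wx":0,"wy":0,"wz":0},{"dx":-0.095,"dy":0.035,"dz":-0.29,"wx":0,"wy":0,"wz":0},{"dx":-0.135,"dy":0.05,"dz":-0.29,"wx":0,"wy":0,"wz":0},{"dx":-0.175,"dy":0.065,"dz":-0.29,"wx":0,"wy":0,"wz":0},{"dx":-0.215,"dy":0.08,"dz":-0.29,"wx":0,"wy":0,"wz":0},{"dx":-0.255,"dy":0.095,"dz":-0.29,"wx":0,"wy":0,"wz":0},{"dx":-0.295,"dy":0.11,"dz":-0.29,"wx":0,"wy":0,"wz":0},{"dx":-0.33,"dy":0.122,"dz":-0.29,"wx":0,"wy":0,"wz":0},{"dx":-0.347,"dy":0.127,"dz":-0.29,"wx":0,"wy":0,"wz":0},{"dx":-0.347,"dy":0.127,"dz":-0.29,"wx":0,"wy":0,"wz":0},{"dx":-0.347,"dy":0.127,"dz":-0.29,"wx":0,"wy":0,"wz":0}]'

```text
clock: 7.65
position: [0.5373, -0.0931, 0.2957]
tool_rot: [179.8, -0.2, 74.5]
wrist_force: [0.5, 0.6, -0.2]
gripper_width: 0.514
```

Run:
```python
from h import *
p=cap('wrist','w3')
inc([.539,-.092,.3],74.4)
for l in ['column_mouth','column','pointer_tip','marker_knob','spacer']:
    for q in landmark_of(l,p)[:2]: print(l,np.round(q['position'],1),round(q['score'],2),atz(p,q['position'],{'column_mouth':.12,'column':0,'pointer_tip':.119,'marker_knob':.155,'spacer':.3}[l]))
```

```text
inc [ 0.0009  0.0014 -0.0043] [ 0.18 -0.2   0.14] t 7.7 pos [ 0.5374 -0.0925  0.2957] [179.8225  -0.1998  74.5431] F [-0.21    0.8038 -0.117 ] g 0.5171757943833765
column_mouth [317.7 211.4] 0.78 [ 0.5411 -0.091   0.12  ]
column_mouth [311.2 307.6] 0.22 [ 0.5079 -0.1869  0.12  ]
column [314.5 189.5] 0.95 [ 0.5382 -0.0924  0.    ]
pointer_tip [314.7 179.1] 0.95 [ 0.5464 -0.0615  0.119 ]
pointer_tip [312.4 309. ] 0.6 [ 0.5085 -0.1894  0.119 ]
marker_knob [318.4  85.7] 0.72 [0.5689 0.0099 0.155 ]
marker_knob [315.2 177.6] 0.65 [ 0.5485 -0.0548  0.155 ]
spacer [313.7 309.4] 0.97 [ 0.5372 -0.0894  0.3   ]
```

View pics/w3.png

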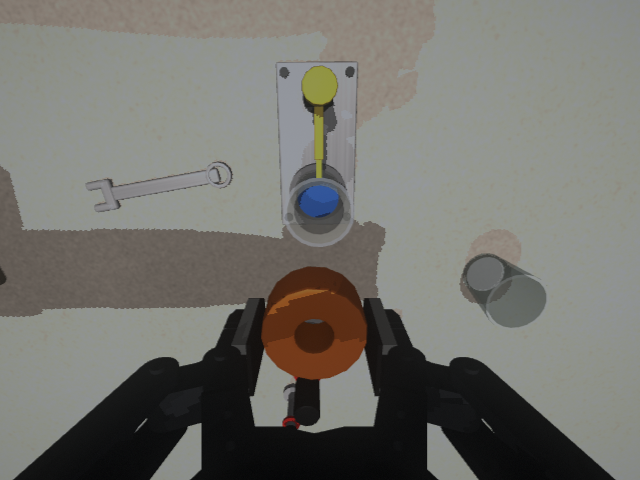

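The picture shows the ring held level at (315,325). The column mouth is at (318,212), the blue seal at (320,200), the pointer tip at (318,178) and the knob at (319,85). Column axis is about (0.540, -0.0915). Lowering the ring to the mouth.

Request:
arm_command --increments '[{"dx":0.0017,"dy":0.0022,"dz":0.03,"wx":0.18,"wy":-0.2,"wz":0},{"dx":0.0017,"dy":0.0022,"dz":0.07,"wx":0.18,"wy":-0.2,"wz":0},{"dx":0.0017,"dy":0.0022,"dz":0.11,"wx":0.18,"wy":-0.2,"wz":0},{"dx":0.0017,"dy":0.0022,"dz":0.14,"wx":0.18,"wy":-0.2,"wz":0},{"dx":0.0017,"dy":0.0022,"dz":0.155,"wx":0.18,"wy":-0.2,"wz":0},{"dx":0.0017,"dy":0.0022,"dz":0.165,"wx":0.18,"wy":-0.2,"wz":0},{"dx":0.0017,"dy":0.0022,"dz":0.17,"wx":0.18,"wy":-0.2,"wz":0},{"dx":0.0017,"dy":0.0022,"dz":0.17,"wx":0.18,"wy":-0.2,"wz":0},{"dx":0.0017,"dy":0.0022,"dz":0.17,"wx":0.18,"wy":-0.2,"wz":0}]'

```text
clock: 8.85
position: [0.5419, -0.0909, 0.1269]
tool_rot: [179.9, 0.0, 74.6]
wrist_force: [0.2, -0.0, -0.1]
gripper_width: 0.518
```

Run:
```python
from h import *
inc([.540,-.0915,.121],74.4)
A=cap('scene');B=cap('side')
c=lambda i,x,y,s,h:cv2.resize(i[y-h:y+h,x-h:x+h],(s,s),interpolation=cv2.INTER_CUBIC)
cv2.imwrite('pics/crop2.png',np.hstack([c(A['image'],298,225,400,45),c(B['image'],328,220,400,45)])[:,:,::-1])
```

```text
inc [-0.0011 -0.0017  0.0059] [0.14 0.03 0.23] t 8.85 pos [ 0.5419 -0.0909  0.1269] [179.8623   0.0284  74.6292] F [ 0.1865 -0.033  -0.0966] g 0.5182085035936278
```

View pics/crop2.png

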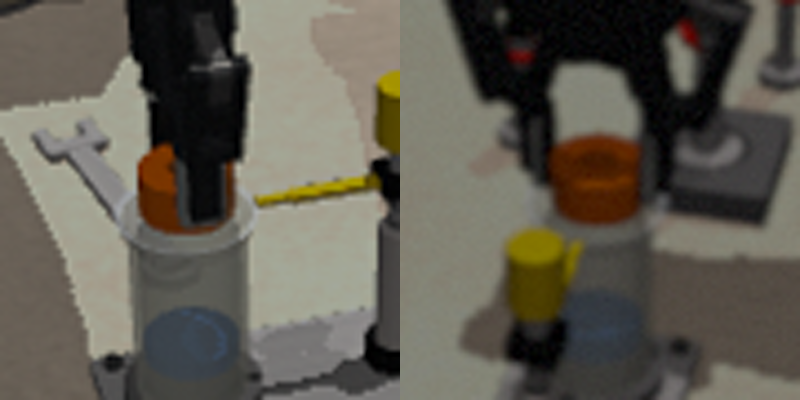

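The ring is centred over the mouth in both views, with the fingertips just above the rim. I'll make a small correction and release.

Request:
arm_command --increments '[{"dx":-0.001,"dy":-0.0017,"dz":0.002,"wx":0.1,"wy":0,"wz":0},{"dx":-0.001,"dy":-0.0017,"dz":0.004,"wx":0.1,"wy":0,"wz":0},{"dx":-0.001,"dy":-0.0017,"dz":0.004,"wx":0.1,"wy":0,"wz":0}]'

```text
clock: 9.25
position: [0.5398, -0.0915, 0.1229]
tool_rot: [180.0, 0.0, 74.6]
wrist_force: [-0.2, -0.6, -0.8]
gripper_width: 0.516
```

Request:
arm_command --increments '[{"dx":0,"dy":0,"dz":0,"wx":0,"wy":0,"wz":0},{"dx":0,"dy":0,"dz":0,"wx":0,"wy":0,"wz":0},{"dx":0,"dy":0,"dz":0,"wx":0,"wy":0,"wz":0},{"dx":0,"dy":0,"dz":0,"wx":0,"wy":0,"wz":0},{"dx":0,"dy":0,"dz":0,"wx":0,"wy":0,"wz":0},{"dx":0,"dy":0,"dz":-0.04,"wx":0,"wy":0,"wz":0},{"dx":0,"dy":0,"dz":-0.09,"wx":0,"wy":0,"wz":0},{"dx":0,"dy":0,"dz":-0.14,"wx":0,"wy":0,"wz":0},{"dx":0,"dy":0,"dz":-0.17,"wx":0,"wy":0,"wz":0},{"dx":0,"dy":0,"dz":-0.17,"wx":0,"wy":0,"wz":0},{"dx":0,"dy":0,"dz":-0.17,"wx":0,"wy":0,"wz":0}]' --hand 0.085

```text
clock: 10.35
position: [0.5402, -0.0915, 0.2937]
tool_rot: [179.9, 0.0, 74.6]
wrist_force: [0.1, 1.3, -0.7]
gripper_width: 0.997
```

Run:
```python
from h import *
A=cap('wrist');B=cap('side')
for n,p in(('w',A),('s',B)):
  for l in ['spacer','column','column_mouth','seal']:
    for q in (landmark_of(l,p) if l!='seal' else [])[:1]: print(n,l,np.round(q['position'],1),round(q['score'],2))
q=landmark_of('spacer',A)
u=q[0]['position']
for z in(.04,.05,.06,.07,.08,.1): print(z,atz(A,u,z))
inc([.4745,-.287,.3],74.4)
c=lambda i,x,y,s,h:cv2.resize(i[y-h:y+h,x-h:x+h],(s,s),interpolation=cv2.INTER_CUBIC)
cv2.imwrite('pics/crop3.png',np.hstack([c(A['image'],318,205,400,60),c(B['image'],328,230,400,45)])[:,:,::-1])
```

```text
w spacer [310.9 211.7] 0.56
w column [314.5 191.1] 0.84
s spacer [330.8 226.4] 0.74
s column [327. 264.] 0.57
s column_mouth [328.  215.5] 0.95
0.04 [ 0.5318 -0.108   0.04  ]
0.05 [ 0.5325 -0.1055  0.05  ]
0.06 [ 0.5332 -0.103   0.06  ]
0.07 [ 0.534  -0.1006  0.07  ]
0.08 [ 0.5347 -0.0981  0.08  ]
0.1 [ 0.5362 -0.0931  0.1   ]
inc [-0.2059 -0.0107 -0.0078] [-0.04  0.02  0.21] t 10.8 pos [ 0.5394 -0.0913  0.2921] [-179.963     0.0234   74.6142] F [0.7009 0.5071 0.5796] g 0.9953858291510908
```

View pics/crop3.png

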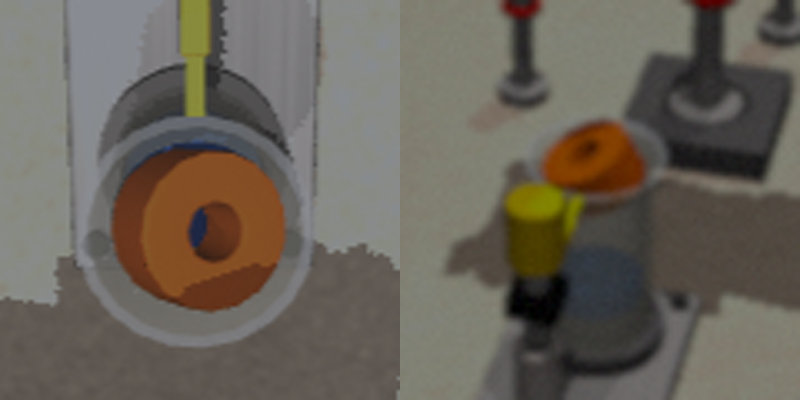

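The ring landed tilted in the flare. In the wrist crop its top face is at (213,230) with the side wall showing on the left, so the column -x edge is high. I'll shut the fingers and press that high edge down gently.

Request:
arm_command --increments '[{"dx":0,"dy":-0.0085,"dz":0.02,"wx":0,"wy":0,"wz":0},{"dx":0,"dy":-0.0085,"dz":0.05,"wx":0,"wy":0,"wz":0},{"dx":0,"dy":-0.0085,"dz":0.08,"wx":0,"wy":0,"wz":0},{"dx":0,"dy":-0.0085,"dz":0.11,"wx":0,"wy":0,"wz":0},{"dx":0,"dy":-0.0085,"dz":0.13,"wx":0,"wy":0,"wz":0},{"dx":0,"dy":-0.0085,"dz":0.14,"wx":0,"wy":0,"wz":0},{"dx":0,"dy":-0.0085,"dz":0.143,"wx":0,"wy":0,"wz":0},{"dx":0,"dy":-0.0085,"dz":0.143,"wx":0,"wy":0,"wz":0}]' --hand 0.0 --grip_force 20

```text
clock: 11.6
position: [0.5314, -0.0892, 0.1495]
tool_rot: [-180.0, 0.0, 74.6]
wrist_force: [0.5, 0.1, 0.1]
gripper_width: -0.0
```

Request:
arm_command --increments '[{"dx":0,"dy":0,"dz":0.002,"wx":0,"wy":0,"wz":0},{"dx":0,"dy":0,"dz":0.004,"wx":0,"wy":0,"wz":0},{"dx":0,"dy":0,"dz":0.006,"wx":0,"wy":0,"wz":0},{"dx":0,"dy":0,"dz":0.008,"wx":0,"wy":0,"wz":0}]'

```text
clock: 12.0
position: [0.5317, -0.0893, 0.1418]
tool_rot: [180.0, 0.0, 74.6]
wrist_force: [0.1, -0.2, -0.6]
gripper_width: -0.0
```

Request:
arm_command --increments '[{"dx":0,"dy":0,"dz":0.002,"wx":0,"wy":0,"wz":0},{"dx":0,"dy":0,"dz":0.004,"wx":0,"wy":0,"wz":0},{"dx":0,"dy":0,"dz":0.006,"wx":0,"wy":0,"wz":0},{"dx":0,"dy":0,"dz":0.008,"wx":0,"wy":0,"wz":0}]'

```text
clock: 12.4
position: [0.5317, -0.0893, 0.1336]
tool_rot: [180.0, 0.0, 74.6]
wrist_force: [0.3, 0.1, -0.6]
gripper_width: -0.0
```

Request:
arm_command --increments '[{"dx":0,"dy":0,"dz":0.002,"wx":0,"wy":0,"wz":0},{"dx":0,"dy":0,"dz":0.004,"wx":0,"wy":0,"wz":0},{"dx":0,"dy":0,"dz":0.005,"wx":0,"wy":0,"wz":0}]'

```text
clock: 12.7
position: [0.531, -0.0891, 0.1292]
tool_rot: [-179.9, 0.0, 74.6]
wrist_force: [-4.0, 1.5, 8.8]
gripper_width: -0.003
```

Request:
arm_command --increments '[{"dx":0,"dy":0,"dz":0.002,"wx":0,"wy":0,"wz":0},{"dx":0,"dy":0,"dz":0.004,"wx":0,"wy":0,"wz":0},{"dx":0,"dy":0,"dz":0.005,"wx":0,"wy":0,"wz":0}]'

```text
clock: 13.0
position: [0.5311, -0.0892, 0.1237]
tool_rot: [-180.0, 0.0, 74.6]
wrist_force: [0.3, -0.3, -1.1]
gripper_width: -0.002
```

Run:
```python
from h import *
inc([.540,-.0915,.2],74.4)
A=cap('scene');B=cap('side')
c=lambda i,x,y,s,h:cv2.resize(i[y-h:y+h,x-h:x+h],(s,s),interpolation=cv2.INTER_CUBIC)
cv2.imwrite('pics/crop4.png',np.hstack([c(A['image'],298,235,400,40),c(B['image'],328,230,400,40)])[:,:,::-1])
```

```text
inc [ 0.0001  0.0091 -0.0763] [-0.04  0.03  0.21] t 13.0 pos [ 0.5311 -0.0892  0.1237] [-179.9646    0.0335   74.6135] F [ 0.3097 -0.3279 -1.0598] g -0.002292006187884191
```

View pics/crop4.png

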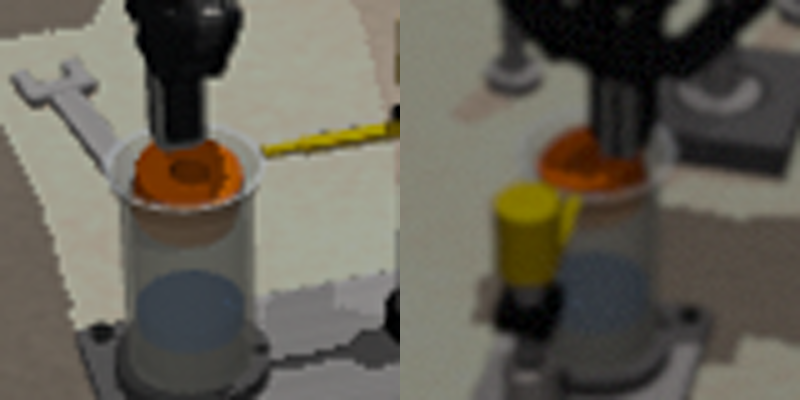

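The ring is now nearly level in the mouth, in scene at (190,170) of the crop, with its lower part inside the bore. I'll push it gently at the centre.

Request:
arm_command --increments '[{"dx":0,"dy":0,"dz":-0.01,"wx":0,"wy":0,"wz":0},{"dx":0,"dy":0.009,"dz":-0.01,"wx":0,"wy":0,"wz":0},{"dx":0,"dy":0.009,"dz":-0.005,"wx":0,"wy":0,"wz":0},{"dx":0,"dy":0.009,"dz":-0.001,"wx":0,"wy":0,"wz":0},{"dx":0,"dy":0.009,"dz":0.002,"wx":0,"wy":0,"wz":0},{"dx":0,"dy":0.009,"dz":0.004,"wx":0,"wy":0,"wz":0}]'

```text
clock: 13.7
position: [0.539, -0.0913, 0.1187]
tool_rot: [-179.9, 0.0, 74.6]
wrist_force: [0.1, -0.3, 0.7]
gripper_width: -0.004
```

Request:
arm_command --increments '[{"dx":0,"dy":0,"dz":0.002,"wx":0,"wy":0,"wz":0},{"dx":0,"dy":0,"dz":0.004,"wx":0,"wy":0,"wz":0},{"dx":0,"dy":0,"dz":0.005,"wx":0,"wy":0,"wz":0}]'

```text
clock: 14.0
position: [0.5388, -0.0912, 0.1134]
tool_rot: [-179.8, 0.0, 74.6]
wrist_force: [-0.2, -0.3, -0.2]
gripper_width: 0.001
```

```bash
cat > d.py <<'E'
from h import *
inc([.540,-.0915,.2],74.4)
for n,w in(('scene',(265,205,330,285)),('side',(305,195,350,275))):
    p=cap(n,'chk_'+n);hsv=cv2.cvtColor(p['image'],cv2.COLOR_RGB2HSV)
    m=cv2.inRange(hsv,(4,45,40),(20,255,255));k=np.zeros_like(m);k[w[1]:w[3],w[0]:w[2]]=1;ys,xs=np.nonzero(m*k)
    print(n,len(xs),xs.min(),ys.min(),xs.max(),ys.max(),xs.mean(),ys.mean(),np.bincount(ys)[w[1]:])
    for z in(.03,.05,.07,.09,.12):print(z,proj(p,[.540,-.0915,z]))
E
python3 d.py
```

```text
inc [ 0.      0.001  -0.0866] [-0.17  0.03  0.21] t 14.0 pos [ 0.5388 -0.0912  0.1134] [-179.8326    0.0265   74.6123] F [-0.1557 -0.3221 -0.183 ] g 0.001167678122599132
scene 729 265 235 329 284 284.8216735253772 258.6680384087791 [ 0  0  0  0  0  0  0  0  0  0  0  0  0  0  0  0  0  0  0  0  0  0  0  0
  0  0  0  0  0  0  1  1  2  2  3  5 11 17 21 22 23 26 26 25 26 27 26 26
 27 27 26 26 26 23 21 18  7  7  4  4  6  8  7  8 10  9 11  9  9 11 10 11
 11 11 14 11 14 17 19 17]
0.03 [296.5116 261.5914]
0.05 [296.219  254.1912]
0.07 [295.9196 246.6191]
0.09 [295.6131 238.869 ]
0.12 [295.1397 226.896 ]
side 552 305 207 349 261 331.7608695652174 240.68659420289856 [ 0  0  0  0  0  0  0  0  0  0  0  0  1  2  4  5  4  1  0  0  0  0  0  0
  0  0  0  0  4  7  3  1  0  0  0  0  1 12 20 23 23 23 26 25 26 28 30 29
 29 28 30 32 30 29 25 21 15  8  2  2  1  0  0  0  0  1  1]
0.03 [327.7949 253.9426]
0.05 [327.8058 246.7996]
0.07 [327.8169 239.4871]
0.09 [327.8283 231.999 ]
0.12 [327.8458 220.4237]
```

The ring has dropped flat onto the seal: its rows are 240-260 in scene, so mid-height is about 0.06 m. Now the rod.

Request:
arm_command --increments '[{"dx":0,"dy":0,"dz":-0.04,"wx":0,"wy":0,"wz":0},{"dx":0,"dy":0,"dz":-0.085,"wx":0,"wy":0,"wz":0},{"dx":0,"dy":0,"dz":-0.13,"wx":0,"wy":0,"wz":0},{"dx":-0.03,"dy":-0.001,"dz":-0.17,"wx":0,"wy":0,"wz":0},{"dx":-0.075,"dy":-0.004,"dz":-0.187,"wx":0,"wy":0,"wz":0},{"dx":-0.12,"dy":-0.006,"dz":-0.187,"wx":0,"wy":0,"wz":0},{"dx":-0.165,"dy":-0.008,"dz":-0.187,"wx":0,"wy":0,"wz":0},{"dx":-0.195,"dy":-0.01,"dz":-0.187,"wx":0,"wy":0,"wz":0},{"dx":-0.206,"dy":-0.01,"dz":-0.187,"wx":0,"wy":0,"wz":0},{"dx":-0.206,"dy":-0.01,"dz":-0.187,"wx":0,"wy":0,"wz":0},{"dx":-0.206,"dy":-0.01,"dz":-0.187,"wx":0,"wy":0,"wz":0}]' --hand 0.085

```text
clock: 15.2
position: [0.4753, -0.2864, 0.3006]
tool_rot: [-179.8, -0.0, 74.6]
wrist_force: [0.4, 0.2, 0.5]
gripper_width: 0.995
```

Run:
```python
from h import *
p=cap('wrist','w5')
for l,z in [('rod',.008),('rod_mark',.093),('rod_grip',.135)]:
    for q in landmark_of(l,p)[:3]: print(l,np.round(q['position'],1),round(q['score'],2),atz(p,q['position'],z))
s=cap('side');c=cap('scene')
for n,pp,u in(('scene',c,(192.5,238)),('side',s,(353.5,171))): print(n,[(np.round(q['position'],1),round(q['score'],2)) for q in landmark_of('rod_grip',pp)][:3],proj(pp,[.4745,-.287,.135]))
inc([.4745,-.287,.3],74.4)
```

```text
rod [314.7 191. ] 0.92 [ 0.4741 -0.2875  0.008 ]
rod [293.6 266. ] 0.74 [ 0.4199 -0.378   0.008 ]
rod [401.9 196.7] 0.66 [ 0.5777 -0.3234  0.008 ]
rod_mark [314.3 202.4] 0.97 [ 0.4751 -0.2825  0.093 ]
rod_mark [415.2 208.6] 0.74 [ 0.5727 -0.316   0.093 ]
rod_mark [295.8 284.7] 0.73 [ 0.431  -0.3663  0.093 ]
rod_grip [311.2 215.1] 0.97 [ 0.472  -0.2838  0.135 ]
rod_grip [296. 297.] 0.95 [ 0.4353 -0.3599  0.135 ]
rod_grip [420.2 212.6] 0.95 [ 0.5674 -0.3076  0.135 ]
scene [(array([190.2, 235.6]), 0.96), (array([195.5, 286.7]), 0.92), (array([137.1, 251.8]), 0.56)] [190.7732 234.7332]
side [(array([356.3, 169.1]), 0.83), (array([312.6, 175.5]), 0.79), (array([370.2, 160.9]), 0.63)] [353.7799 166.6281]
inc [-0.0006 -0.0008  0.0007] [-0.16  0.02  0.27] t 15.6 pos [ 0.4754 -0.2867  0.3007] [-179.8442    0.0233   74.6734] F [ 0.2587  0.48   -0.1226] g 0.9940591753971622
```

View pics/w5.png

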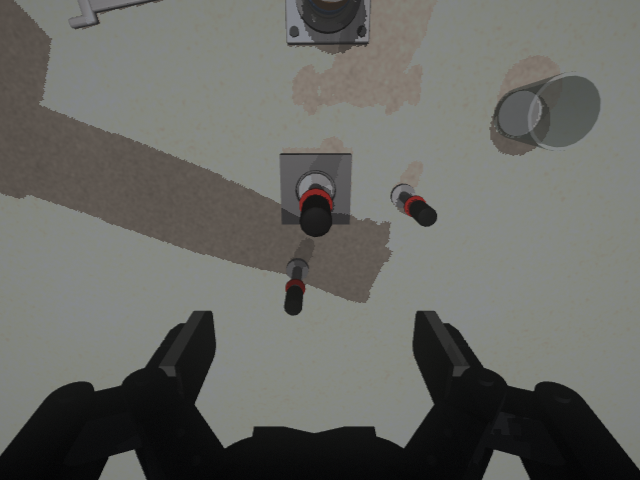

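The rod's handle top is at (316,220), in the stand at (315,190). Small look-alikes at (295,290) and (412,205) are clear of the fingers. Working out the axis.

Run:
```python
from h import *
p=cap('wrist');hsv=cv2.cvtColor(p['image'],cv2.COLOR_RGB2GRAY)
m=(p['image'].max(2)<30)[175:245,285:350];ys,xs=np.nonzero(m);ys+=175;xs+=285;print(xs.min(),xs.max(),ys.max(),len(xs))
from scipy.optimize import least_squares
a=np.linspace(0,2*np.pi,90)
def f(q):
    P=np.array([proj(p,[q[0]+.014*np.cos(t),q[1]+.014*np.sin(t),.158]) for t in a]);return [P[:,0].min()-xs.min()+.5,P[:,0].max()-xs.max()-.5,P[:,1].max()-ys.max()-.5]
r=least_squares(f,[.474,-.285]);print(r.x,r.fun);inc([*r.x,.114],74.5)
```

```text
300 331 235 768
[ 0.4763 -0.2831] [-0.6258  0.6254  0.0207]
inc [0.0039 0.0005 0.1867] [-0.16  0.02  0.16] t 15.65 pos [ 0.4753 -0.2868  0.3007] [-179.8437    0.0246   74.6598] F [ 0.0047 -1.0038 -0.0994] g 0.9946682260798491
```

Request:
arm_command --increments '[{"dx":0.003,"dy":0,"dz":0.03,"wx":-0.16,"wy":0,"wz":0},{"dx":0.003,"dy":0,"dz":0.07,"wx":-0.16,"wy":0,"wz":0},{"dx":0.003,"dy":0,"dz":0.11,"wx":-0.16,"wy":0,"wz":0},{"dx":0.003,"dy":0,"dz":0.145,"wx":-0.16,"wy":0,"wz":0},{"dx":0.003,"dy":0,"dz":0.17,"wx":-0.16,"wy":0,"wz":0},{"dx":0.003,"dy":0,"dz":0.182,"wx":-0.16,"wy":0,"wz":0},{"dx":0.003,"dy":0,"dz":0.1865,"wx":-0.16,"wy":0,"wz":0},{"dx":0.003,"dy":0,"dz":0.1865,"wx":-0.16,"wy":0,"wz":0},{"dx":0.003,"dy":0,"dz":0.1865,"wx":-0.16,"wy":0,"wz":0}]'

```text
clock: 16.55
position: [0.4768, -0.2847, 0.1159]
tool_rot: [179.8, 0.1, 74.7]
wrist_force: [0.2, -0.3, 0.2]
gripper_width: 0.995
```

Request:
arm_command --increments '[{"dx":0,"dy":0,"dz":0,"wx":0,"wy":0,"wz":0},{"dx":0,"dy":0,"dz":0,"wx":0,"wy":0,"wz":0},{"dx":0,"dy":0,"dz":0,"wx":0,"wy":0,"wz":0},{"dx":0,"dy":0,"dz":0,"wx":0,"wy":0,"wz":0},{"dx":0,"dy":0,"dz":0,"wx":0,"wy":0,"wz":0},{"dx":0,"dy":0,"dz":0,"wx":0,"wy":0,"wz":0},{"dx":0,"dy":0,"dz":0,"wx":0,"wy":0,"wz":0},{"dx":0,"dy":0,"dz":0,"wx":0,"wy":0,"wz":0}]' --hand 0.01 --grip_force 80

```text
clock: 17.35
position: [0.4771, -0.2851, 0.1165]
tool_rot: [179.8, 0.1, 74.7]
wrist_force: [-0.7, -0.4, 5.2]
gripper_width: 0.313
```

Request:
arm_command --increments '[{"dx":0,"dy":0,"dz":-0.008,"wx":0,"wy":0,"wz":0},{"dx":0,"dy":0,"dz":-0.02,"wx":0,"wy":0,"wz":0},{"dx":0,"dy":0,"dz":-0.045,"wx":0,"wy":0,"wz":0},{"dx":0,"dy":0,"dz":-0.08,"wx":0,"wy":0,"wz":0},{"dx":0,"dy":0,"dz":-0.115,"wx":0,"wy":0,"wz":0},{"dx":0,"dy":0,"dz":-0.14,"wx":0,"wy":0,"wz":0},{"dx":0.01,"dy":0.0005,"dz":-0.15,"wx":0,"wy":0,"wz":0},{"dx":0.03,"dy":0.0015,"dz":-0.15,"wx":0,"wy":0,"wz":0},{"dx":0.06,"dy":0.003,"dz":-0.15,"wx":0,"wy":0,"wz":0},{"dx":0.095,"dy":0.0045,"dz":-0.15,"wx":0,"wy":0,"wz":0},{"dx":0.13,"dy":0.006,"dz":-0.15,"wx":0,"wy":0,"wz":0},{"dx":0.165,"dy":0.008,"dz":-0.15,"wx":0,"wy":0,"wz":0},{"dx":0.19,"dy":0.009,"dz":-0.15,"wx":0,"wy":0,"wz":0},{"dx":0.203,"dy":0.0096,"dz":-0.15,"wx":0,"wy":0,"wz":0},{"dx":0.203,"dy":0.0096,"dz":-0.15,"wx":0,"wy":0,"wz":0},{"dx":0.203,"dy":0.0096,"dz":-0.15,"wx":0,"wy":0,"wz":0}]'

```text
clock: 18.95
position: [0.5392, -0.0917, 0.2656]
tool_rot: [179.8, 0.2, 74.7]
wrist_force: [-0.8, -0.7, -2.3]
gripper_width: 0.307
```

```bash
cat > e.py <<'E'
from h import *
inc([.540,-.0915,.24],74.5)
P={n:cap(n) for n in('scene','side','wrist')}
z0=telemetry.state()['position'][2]-.1085
print('foot z by arm',z0)
for l,dz in(('rod',0),('rod_mark',.085),('rod_grip',.127)):
    ob=[]
    for n,p in P.items():
        e=proj(p,[.540,-.0915,z0+dz]);q=[x for x in landmark_of(l,p) if np.hypot(*(np.array(x['position'])-e))<25]
        if q: ob.append((p,q[0]['position']));print(l,n,np.round(q[0]['position'],1),np.round(e,1),atz(p,q[0]['position'],z0+dz))
    if len(ob)>1: print(tri(ob))
A,B=P['scene']['image'],P['side']['image']
c=lambda i,x,y,s,h:cv2.resize(i[y-h:y+h,x-h:x+h],(s,s),interpolation=cv2.INTER_CUBIC)
cv2.imwrite('pics/crop6.png',np.hstack([c(A,298,220,400,60),c(B,328,215,400,60)])[:,:,::-1])
E
python3 e.py
```

```text
inc [0.0004 0.0007 0.0256] [0.15 0.17 0.17] t 18.95 pos [ 0.5392 -0.0917  0.2656] [179.8498   0.1654  74.6712] F [-0.8092 -0.7343 -2.3235] g 0.30675202500373133
foot z by arm 0.15745961707419914
rod scene [295.9 211. ] [294.5 211.3] [ 0.5404 -0.0885  0.1575]
rod side [311.6 205.4] [327.9 205.4] [ 0.5729 -0.0921  0.1575]
rod wrist [314.7 236.7] [315.4 235.2] [ 0.5392 -0.0925  0.1575]
(array([ 0.5546, -0.0912,  0.1629]), [np.float64(5.2), np.float64(18.7), np.float64(15.0)])
rod_mark scene [290.7 170.5] [293.  173.2] [ 0.5276 -0.0896  0.2425]
rod_mark side [329.6 167.8] [327.9 168.4] [ 0.5367 -0.0938  0.2425]
rod_mark wrist [315.9 287.8] [316.6 286.5] [ 0.5394 -0.0922  0.2425]
(array([ 0.5373, -0.0922,  0.2449]), [np.float64(3.1), np.float64(1.4), np.float64(2.6)])
rod_grip scene [293.8 153.8] [292.2 152.8] [ 0.5454 -0.0912  0.2845]
rod_grip side [329.5 146.8] [328.  148.6] [ 0.537  -0.0985  0.2845]
rod_grip wrist [312.7 335.6] [317.7 332.7] [ 0.5376 -0.0923  0.2845]
(array([ 0.5388, -0.0908,  0.2854]), [np.float64(4.3), np.float64(3.2), np.float64(1.2)])
```

The rod hangs upright over the column axis to within about 1-2 mm. Lowering it in stages while I watch the force.

Request:
arm_command --increments '[{"dx":0.0004,"dy":0.0007,"dz":0.012,"wx":0.15,"wy":0.17,"wz":0},{"dx":0.0004,"dy":0.0007,"dz":0.024,"wx":0.15,"wy":0.17,"wz":0},{"dx":0.0004,"dy":0.0007,"dz":0.034,"wx":0.15,"wy":0.17,"wz":0},{"dx":0.0004,"dy":0.0007,"dz":0.04,"wx":0.15,"wy":0.17,"wz":0},{"dx":0.0004,"dy":0.0007,"dz":0.046,"wx":0.15,"wy":0.17,"wz":0},{"dx":0.0004,"dy":0.0007,"dz":0.05,"wx":0.15,"wy":0.17,"wz":0},{"dx":0.0004,"dy":0.0007,"dz":0.05,"wx":0.15,"wy":0.17,"wz":0}]'

```text
clock: 20.25
position: [0.5403, -0.0914, 0.2155]
tool_rot: [180.0, -0.0, 74.6]
wrist_force: [-0.8, 0.1, -3.3]
gripper_width: 0.305
```

Request:
arm_command --increments '[{"dx":0,"dy":0,"dz":0.004,"wx":0,"wy":0,"wz":0},{"dx":0,"dy":0,"dz":0.008,"wx":0,"wy":0,"wz":0},{"dx":0,"dy":0,"dz":0.012,"wx":0,"wy":0,"wz":0},{"dx":0,"dy":0,"dz":0.016,"wx":0,"wy":0,"wz":0},{"dx":0,"dy":0,"dz":0.02,"wx":0,"wy":0,"wz":0},{"dx":0,"dy":0,"dz":0.02,"wx":0,"wy":0,"wz":0}]'

```text
clock: 20.85
position: [0.5402, -0.0914, 0.1948]
tool_rot: [-180.0, -0.0, 74.6]
wrist_force: [-0.2, -0.3, -2.5]
gripper_width: 0.311
```

Request:
arm_command --increments '[{"dx":0,"dy":0,"dz":0.002,"wx":0,"wy":0,"wz":0},{"dx":0,"dy":0,"dz":0.004,"wx":0,"wy":0,"wz":0},{"dx":0,"dy":0,"dz":0.006,"wx":0,"wy":0,"wz":0},{"dx":0,"dy":0,"dz":0.008,"wx":0,"wy":0,"wz":0},{"dx":0,"dy":0,"dz":0.01,"wx":0,"wy":0,"wz":0},{"dx":0,"dy":0,"dz":0.012,"wx":0,"wy":0,"wz":0},{"dx":0,"dy":0,"dz":0.012,"wx":0,"wy":0,"wz":0}]'

```text
clock: 21.55
position: [0.5402, -0.0914, 0.1826]
tool_rot: [-180.0, -0.0, 74.6]
wrist_force: [0.6, -0.4, -2.2]
gripper_width: 0.311
```

Request:
arm_command --increments '[{"dx":0,"dy":0,"dz":0.001,"wx":0,"wy":0,"wz":0},{"dx":0,"dy":0,"dz":0.002,"wx":0,"wy":0,"wz":0},{"dx":0,"dy":0,"dz":0.003,"wx":0,"wy":0,"wz":0},{"dx":0,"dy":0,"dz":0.004,"wx":0,"wy":0,"wz":0},{"dx":0,"dy":0,"dz":0.005,"wx":0,"wy":0,"wz":0},{"dx":0,"dy":0,"dz":0.005,"wx":0,"wy":0,"wz":0}]'

```text
clock: 22.15
position: [0.5405, -0.0914, 0.1787]
tool_rot: [180.0, -0.0, 74.6]
wrist_force: [-1.6, -0.2, 4.9]
gripper_width: 0.31
```

Contact with the ring. Keep pushing slowly.

Request:
arm_command --increments '[{"dx":0,"dy":0,"dz":0.001,"wx":0,"wy":0,"wz":0},{"dx":0,"dy":0,"dz":0.002,"wx":0,"wy":0,"wz":0},{"dx":0,"dy":0,"dz":0.003,"wx":0,"wy":0,"wz":0},{"dx":0,"dy":0,"dz":0.004,"wx":0,"wy":0,"wz":0},{"dx":0,"dy":0,"dz":0.005,"wx":0,"wy":0,"wz":0},{"dx":0,"dy":0,"dz":0.006,"wx":0,"wy":0,"wz":0}]'

```text
clock: 22.75
position: [0.5405, -0.0914, 0.1731]
tool_rot: [179.9, -0.0, 74.7]
wrist_force: [-2.1, 1.7, 5.2]
gripper_width: 0.306
```

Request:
arm_command --increments '[{"dx":0,"dy":0,"dz":0.001,"wx":0,"wy":0,"wz":0},{"dx":0,"dy":0,"dz":0.002,"wx":0,"wy":0,"wz":0},{"dx":0,"dy":0,"dz":0.003,"wx":0,"wy":0,"wz":0},{"dx":0,"dy":0,"dz":0.004,"wx":0,"wy":0,"wz":0}]'

```text
clock: 23.15
position: [0.5407, -0.0915, 0.1707]
tool_rot: [179.9, -0.0, 74.7]
wrist_force: [-3.4, 2.0, 15.1]
gripper_width: 0.309
```

Request:
arm_command --increments '[{"dx":0,"dy":0,"dz":0.001,"wx":0,"wy":0,"wz":0},{"dx":0,"dy":0,"dz":0.002,"wx":0,"wy":0,"wz":0},{"dx":0,"dy":0,"dz":0.003,"wx":0,"wy":0,"wz":0},{"dx":0,"dy":0,"dz":0.003,"wx":0,"wy":0,"wz":0}]'

```text
clock: 23.55
position: [0.5409, -0.0915, 0.1707]
tool_rot: [179.8, -0.0, 74.7]
wrist_force: [-5.5, 1.3, 17.1]
gripper_width: 0.306
```

Request:
arm_command --increments '[{"dx":0,"dy":0,"dz":0.001,"wx":0,"wy":0,"wz":0},{"dx":0,"dy":0,"dz":0.002,"wx":0,"wy":0,"wz":0},{"dx":0,"dy":0,"dz":0.003,"wx":0,"wy":0,"wz":0},{"dx":0,"dy":0,"dz":0.003,"wx":0,"wy":0,"wz":0}]'

```text
clock: 23.95
position: [0.5411, -0.0916, 0.1706]
tool_rot: [179.8, -0.0, 74.7]
wrist_force: [-6.3, 2.6, 18.3]
gripper_width: 0.31
```

Request:
arm_command --increments '[{"dx":0,"dy":-0.001,"dz":0.002,"wx":0.2,"wy":0,"wz":0},{"dx":0,"dy":-0.001,"dz":0.003,"wx":0.2,"wy":0,"wz":0},{"dx":0,"dy":-0.001,"dz":0.004,"wx":0.2,"wy":0,"wz":0},{"dx":0,"dy":-0.001,"dz":0.005,"wx":0.2,"wy":0,"wz":0},{"dx":0,"dy":-0.001,"dz":0.006,"wx":0.2,"wy":0,"wz":0},{"dx":0,"dy":-0.001,"dz":0.007,"wx":0.2,"wy":0,"wz":0},{"dx":0,"dy":-0.001,"dz":0.007,"wx":0.2,"wy":0,"wz":0}]'

```text
clock: 24.65
position: [0.5416, -0.0916, 0.1705]
tool_rot: [179.7, -0.0, 74.7]
wrist_force: [-10.2, 2.5, 34.7]
gripper_width: 0.308
```

```bash
python3 d.py
python3 - <<'E'
from h import *
for n,w in(('scene',(265,220,330,285)),('side',(305,215,350,275))):
    p=cap(n);hsv=cv2.cvtColor(p['image'],cv2.COLOR_RGB2HSV)
    for nm,lo,hi in(('blue',(95,50,30),(125,255,255)),):
        m=cv2.inRange(hsv,lo,hi);k=np.zeros_like(m);k[w[1]:w[3],w[0]:w[2]]=1;ys,xs=np.nonzero(m*k);print(n,nm,np.bincount(ys)[w[1]:] if len(ys) else 0)
E
```

```text
inc [-0.0003 -0.0015 -0.0295] [ 0.31 -0.01  0.27] t 24.65 pos [ 0.5416 -0.0916  0.1705] [179.6923  -0.0105  74.6712] F [-10.1831   2.489   34.7189] g 0.3083262859069981
scene 505 265 210 329 284 283.4752475247525 263.6851485148515 [ 0  0  0  0  0  1  3  1  1  1  1  2  2  2  1  2  1  0  0  0  0  0  0  0
  0  0  0  0  0  0  0  0  0  0  0  0  0  0  0  2  1  1  2  1  4  4  4  8
  8 14 22 24 24 23 25 25 23 21 18 19 16  8  8  8 10  7 11 10 10 10  8 11
  9  8 12 11 17 13 12 15]
0.03 [296.5116 261.5914]
0.05 [296.219  254.1912]
0.07 [295.9196 246.6191]
0.09 [295.6131 238.869 ]
0.12 [295.1397 226.896 ]
side 445 305 204 349 256 331.93932584269663 240.6696629213483 [ 0  0  0  0  0  0  0  0  0  2  4  5  2  4  6  6  6  3  3  2  3  0  0  0
  0  0  0  0  3  4  1  0  1  0  0  4  9 10 11 10  9 12 11 12 12 12 11 12
 12 15 15 18 27 31 28 24 18 18 17 14 13  5]
0.03 [327.7949 253.9426]
0.05 [327.8058 246.7996]
0.07 [327.8169 239.4871]
0.09 [327.8283 231.999 ]
0.12 [327.8458 220.4237]
scene blue [ 0  0  0  0  0  0  0  0  0  0  0  0  0  0  0  0  0  0  0  0  0  0  0  0
  0  0  0  0  0  0  0  0  0  0  0  0  0  0  0  0  0  0  0  1  3  4 14 11
  7]
side blue [0 0 0 0 0 0 0 0 0 0 0 0 0 0 0 0 0 0 0 0 0 0 0 0 0 0 0 0 0 0 0 0 0 0 0 0 0
 0 0 0 0 0 0 0 1]
```

The ring dropped by about 11-13 mm, then the rod stayed put from 15 to 35 N with about 0.2 mm of motion, so the seal is home. Now relax, open and rise.

Request:
arm_command --increments '[{"dx":0,"dy":-0.0015,"dz":0,"wx":0.3,"wy":0,"wz":0},{"dx":0,"dy":-0.0015,"dz":0,"wx":0.3,"wy":0,"wz":0},{"dx":0,"dy":-0.0015,"dz":0,"wx":0.3,"wy":0,"wz":0},{"dx":0,"dy":-0.0015,"dz":0,"wx":0.3,"wy":0,"wz":0}]'

```text
clock: 25.25
position: [0.541, -0.0915, 0.1707]
tool_rot: [179.9, -0.0, 74.7]
wrist_force: [-0.1, 0.5, 6.9]
gripper_width: 0.308
```

Request:
arm_command --increments '[{"dx":0,"dy":0,"dz":0,"wx":0,"wy":0,"wz":0},{"dx":0,"dy":0,"dz":0,"wx":0,"wy":0,"wz":0},{"dx":0,"dy":0,"dz":0,"wx":0,"wy":0,"wz":0},{"dx":0,"dy":0,"dz":0,"wx":0,"wy":0,"wz":0},{"dx":0,"dy":0,"dz":0,"wx":0,"wy":0,"wz":0},{"dx":0,"dy":0,"dz":0,"wx":0,"wy":0,"wz":0},{"dx":0,"dy":0,"dz":-0.03,"wx":0,"wy":0,"wz":0},{"dx":0,"dy":0,"dz":-0.07,"wx":0,"wy":0,"wz":0},{"dx":0,"dy":0,"dz":-0.11,"wx":0,"wy":0,"wz":0},{"dx":0,"dy":0,"dz":-0.14,"wx":0,"wy":0,"wz":0},{"dx":0,"dy":0,"dz":-0.14,"wx":0,"wy":0,"wz":0},{"dx":0,"dy":0,"dz":-0.14,"wx":0,"wy":0,"wz":0}]' --hand 0.085

```text
clock: 26.45
position: [0.5412, -0.0916, 0.3115]
tool_rot: [179.8, -0.0, 74.7]
wrist_force: [-0.0, 1.0, -0.2]
gripper_width: 0.994
```

```bash
cat > g.py <<'E'
from h import *
P={n:cap(n,'g_'+n) for n in('scene','side','wrist')}
for l,e3 in(('rod_mark',[.540,-.0915,.147]),('rod_grip',[.540,-.0915,.189]),('pointer_tip',[.549,-.06,.119]),('marker_knob',[.5685,.009,.155])):
    ob=[]
    for n,p in P.items():
        e=proj(p,np.array(e3));q=[x for x in landmark_of(l,p) if np.hypot(*(np.array(x['position'])-e))<22]
        if q: ob.append((p,q[0]['position']));print(l,n,np.round(q[0]['position'],1),np.round(e,1),round(q[0]['score'],2))
    if len(ob)>1: print(tri(ob[:2]),tri(ob))
# colour-based: red collar & knob heights
for n,boxes in(('scene',{'red':(275,190,320,250),'knob':(330,180,358,216)}),('side',{'red':(305,180,350,240),'knob':(298,200,330,250)})):
    p=P[n];hsv=cv2.cvtColor(p['image'],cv2.COLOR_RGB2HSV)
    for nm,b in boxes.items():
        m=cv2.inRange(hsv,(22,150,60),(35,255,255)) if nm=='knob' else cv2.inRange(hsv,(0,150,50),(4,255,255))|cv2.inRange(hsv,(172,150,50),(180,255,255))
        k=np.zeros_like(m);k[b[1]:b[3],b[0]:b[2]]=1;ys,xs=np.nonzero(m*k);print(n,nm,len(xs),xs.min(),xs.max(),ys.min(),ys.max())
        X0=np.array([.540,-.0915]) if nm=='red' else np.array([.5685,.009])
        r,h=(.017,.006) if nm=='red' else (.013,.032)
        a=np.linspace(0,6.28,60)
        best=[]
        for z in np.arange(.1,.24,.0005):
            Q=np.array([proj(p,[X0[0]+r*np.cos(t),X0[1]+r*np.sin(t),z+s*h/2]) for t in a for s in(-1,1)])
            best.append((abs(Q[:,1].max()+.0-ys.max()-.5),z,Q[:,1].min()-ys.min()+.5,Q[:,0].min()-xs.min(),Q[:,0].max()-xs.max()))
        print('  z by lower edge',min(best))
inc([.5685,.009,.3],74.4)
A,B=P['scene']['image'],P['side']['image']
c=lambda i,x,y,s,h:cv2.resize(i[y-h:y+h,x-h:x+h],(s,s),interpolation=cv2.INTER_CUBIC)
cv2.imwrite('pics/crop7.png',np.hstack([c(A,310,215,400,60),c(B,325,215,400,60)])[:,:,::-1])
E
python3 g.py
```

```text
rod_mark scene [292.3 215.1] [294.7 215.7] 0.71
rod_mark side [327.7 204.9] [327.9 209.6] 0.66
rod_mark wrist [316.4 217.1] [315.3 218.1] 0.73
(array([ 0.5411, -0.0985,  0.1526]), [np.float64(1.4), np.float64(1.4)]) (array([ 0.5407, -0.0944,  0.1523]), [np.float64(3.2), np.float64(3.6), np.float64(4.9)])
rod_grip scene [296.4 197.5] [294.  197.7] 0.94
rod_grip side [329.5 194.1] [327.9 192.1] 0.61
rod_grip wrist [314. 235.] [315.5 232.4] 0.86
(array([ 0.5376, -0.0855,  0.1872]), [np.float64(1.0), np.float64(1.0)]) (array([ 0.5384, -0.0892,  0.1877]), [np.float64(3.5), np.float64(2.2), np.float64(4.2)])
pointer_tip scene [310.1 227.5] [310.5 224.8] 0.75
pointer_tip side [322.1 230.9] [323.7 230. ] 0.67
pointer_tip wrist [313.1 174.7] [315.6 176.6] 0.89
(array([ 0.5521, -0.0628,  0.1148]), [np.float64(0.2), np.float64(0.2)]) (array([ 0.5497, -0.0605,  0.1144]), [np.float64(1.6), np.float64(3.0), np.float64(3.5)])
marker_knob scene [344.3 206.2] [343.7 204.7] 0.97
marker_knob side [311.9 236.8] [313.7 236.8] 0.89
marker_knob wrist [316.3  88.3] [316.7  91.4] 0.67
(array([0.5722, 0.0077,
[... 440 characters left out ...]
.15500000000000005), np.float64(-0.695164739793313), np.float64(-0.7253138657978297), np.float64(1.2843400617597354))
side red 92 307 335 185 214
  z by lower edge (np.float64(0.07158124689485135), np.float64(0.15000000000000005), np.float64(18.035705400163067), np.float64(12.480674567243511), np.float64(1.257116106644446))
side knob 266 307 323 226 246
  z by lower edge (np.float64(0.07569323557703456), np.float64(0.15850000000000006), np.float64(-1.2412398500498227), np.float64(-0.5038738478797313), np.float64(-2.239060578400995))
inc [0.1042 0.0002 0.0108] [ 0.1  -0.01  0.27] t 27.2 pos [ 0.5408 -0.0915  0.3108] [179.8956  -0.0118  74.6703] F [ 0.3056  0.1868 -0.0374] g 0.9938196472930373
```

View pics/crop7.png

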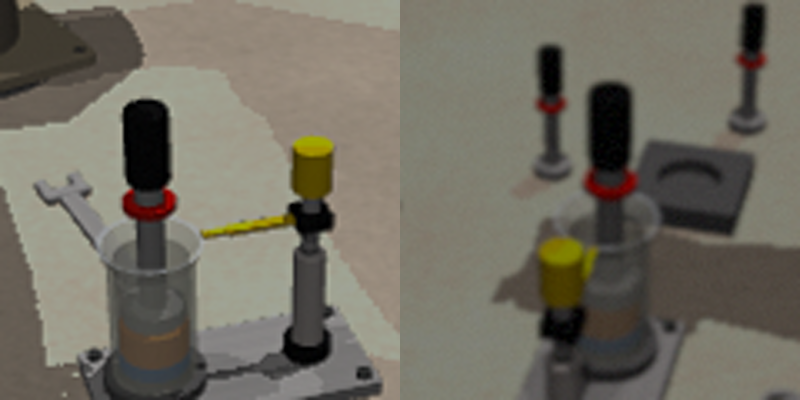

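The rod stands upright in the column, with its red collar at (148,203) of the scene crop. The pointer tip at (203,235) and the knob at (313,165) sit lower. Collar is about 0.148-0.150 m and the pointer about 0.118 m, so I'll raise it by about 30 mm and then compare in the images. Going to the knob.

Request:
arm_command --increments '[{"dx":0.03,"dy":0,"dz":0,"wx":0.1,"wy":0,"wz":0},{"dx":0.07,"dy":0.001,"dz":0,"wx":0.1,"wy":0,"wz":0},{"dx":0.1,"dy":0.001,"dz":0.01,"wx":0.1,"wy":0,"wz":0},{"dx":0.1045,"dy":0.001,"dz":0.04,"wx":0.1,"wy":0,"wz":0},{"dx":0.1045,"dy":0.001,"dz":0.075,"wx":0.1,"wy":0,"wz":0},{"dx":0.1045,"dy":0.001,"dz":0.11,"wx":0.1,"wy":0,"wz":0},{"dx":0.1045,"dy":0.001,"dz":0.14,"wx":0.1,"wy":0,"wz":0},{"dx":0.1045,"dy":0.001,"dz":0.165,"wx":0.1,"wy":0,"wz":0},{"dx":0.1045,"dy":0.001,"dz":0.177,"wx":0.1,"wy":0,"wz":0},{"dx":0.1045,"dy":0.001,"dz":0.18,"wx":0.1,"wy":0,"wz":0},{"dx":0.1045,"dy":0.001,"dz":0.18,"wx":0.1,"wy":0,"wz":0}]'

```text
clock: 28.3
position: [0.5702, 0.0089, 0.1313]
tool_rot: [180.0, -0.0, 74.7]
wrist_force: [0.5, 0.4, 0.2]
gripper_width: 0.995
```

Request:
arm_command --increments '[{"dx":0,"dy":0,"dz":0,"wx":0,"wy":0,"wz":0},{"dx":0,"dy":0,"dz":0,"wx":0,"wy":0,"wz":0},{"dx":0,"dy":0,"dz":0,"wx":0,"wy":0,"wz":0},{"dx":0,"dy":0,"dz":0,"wx":0,"wy":0,"wz":0},{"dx":0,"dy":0,"dz":0,"wx":0,"wy":0,"wz":0},{"dx":0,"dy":0,"dz":0,"wx":0,"wy":0,"wz":0},{"dx":0,"dy":0,"dz":0,"wx":0,"wy":0,"wz":0}]' --hand 0.01 --grip_force 40

```text
clock: 29.0
position: [0.5701, 0.009, 0.1316]
tool_rot: [180.0, -0.0, 74.7]
wrist_force: [-2.3, 0.8, 2.4]
gripper_width: 0.291
```

Request:
arm_command --increments '[{"dx":0,"dy":0,"dz":-0.004,"wx":0,"wy":0,"wz":0},{"dx":0,"dy":0,"dz":-0.008,"wx":0,"wy":0,"wz":0},{"dx":0,"dy":0,"dz":-0.012,"wx":0,"wy":0,"wz":0},{"dx":0,"dy":0,"dz":-0.016,"wx":0,"wy":0,"wz":0},{"dx":0,"dy":0,"dz":-0.02,"wx":0,"wy":0,"wz":0},{"dx":0,"dy":0,"dz":-0.024,"wx":0,"wy":0,"wz":0},{"dx":0,"dy":0,"dz":-0.027,"wx":0,"wy":0,"wz":0},{"dx":0,"dy":0,"dz":-0.03,"wx":0,"wy":0,"wz":0},{"dx":0,"dy":0,"dz":-0.0305,"wx":0,"wy":0,"wz":0},{"dx":0,"dy":0,"dz":-0.0305,"wx":0,"wy":0,"wz":0}]'

```text
clock: 30.0
position: [0.5701, 0.009, 0.1625]
tool_rot: [180.0, -0.0, 74.7]
wrist_force: [0.2, -0.7, -1.4]
gripper_width: 0.294
```

```bash
cat > k.py <<'E'
from h import *
s=telemetry.state();print(s['clock'],s['position'],s['wrist_force'],s['gripper_width'])
P={n:cap(n,'k_'+n) for n in('scene','side')}
from scipy.optimize import minimize_scalar
for n,p in P.items():
    hsv=cv2.cvtColor(p['image'],cv2.COLOR_RGB2HSV)
    e=proj(p,np.array([.540,-.0915,.148]));x,y=e.round().astype(int)
    m=cv2.inRange(hsv,(0,140,45),(4,255,255))|cv2.inRange(hsv,(172,140,45),(180,255,255))
    ys,xs=np.nonzero(m[y-10:y+12,x-14:x+15]);ys+=y-10;xs+=x-14
    # centroid vs collar model: front face+top rim approximated by rendered hull minus shaft ignored -> bottom edge
    a=np.linspace(0,6.28,90);g=np.arange(.13,.17,.0005)
    low=[max(proj(p,[.540+.017*np.cos(t),-.0915+.017*np.sin(t),z-.003])[1] for t in a) for z in g]
    print(n,'collar rows',ys.min(),ys.max(),'z',np.interp(ys.max()+.5,low[::-1],g[::-1]))
    # pointer tip: yellow pixels nearest the rod
    u=np.array([.2645,.964]);tip=np.array([.540,-.0915])+.033*u;mid=np.array([.540,-.0915])+.055*u
    m=cv2.inRange(hsv,(22,120,50),(36,255,255))
    for nm,q in(('tip',tip+.003*u),('mid',mid)):
        c=[proj(p,[*q,z]) for z in g];col=int(round(np.mean([v[0] for v in c])))
        for cc in(col-1,col,col+1):
            r0,r1=int(min(v[1] for v in c))-3,int(max(v[1] for v in c))+4
            rr=np.nonzero(m[r0:r1,cc])[0]+r0
            if len(rr): print(n,nm,cc,rr.min(),rr.max(),'z',np.interp(rr.mean(),[v[1] for v in c][::-1],g[::-1]))
    for l in('pointer_tip','rod_mark'): print(l,[(np.round(q['position'],1),round(q['score'],2)) for q in landmark_of(l,p)][:4], 'pred z=.148',np.round(proj(p,[*(tip if l=='pointer_tip' else tip-.033*u),.148]),1))
A,B=P['scene']['image'],P['side']['image']
c=lambda i,x,y,s,h:cv2.resize(i[y-h:y+h,x-h:x+h],(s,s),interpolation=cv2.INTER_CUBIC)
cv2.imwrite('pics/crop8.png',np.hstack([c(A,310,212,400,35),c(B,325,212,400,35)])[:,:,::-1])
E
python3 k.py
```

```text
30.0 [0.5701 0.009  0.1625] [ 0.2025 -0.6744 -1.4098] 0.2939892704279864
scene collar rows 212 221 z 0.1471361209494196
scene tip 311 212 213 z 0.14809664736824427
scene tip 312 211 213 z 0.1492920491985249
scene tip 313 211 212 z 0.15048577534364896
scene mid 320 210 212 z 0.14821806310117955
scene mid 321 209 212 z 0.1494167973805504
scene mid 322 209 211 z 0.1506137876987723
pointer_tip [(array([307.1, 215.2]), 0.9)] pred z=.148 [310.4 212.8]
rod_mark [(array([199.2, 303.2]), 0.83), (array([291.1, 214.8]), 0.69), (array([138.2, 265.3]), 0.67)] pred z=.148 [294.7 215.3]
side collar rows 206 206 z 0.16917683620208118
pointer_tip [] pred z=.148 [323.8 218.4]
rod_mark [(array([369.4, 172.2]), 0.78), (array([326.3, 210.4]), 0.4)] pred z=.148 [327.9 209.2]
```

View pics/crop8.png

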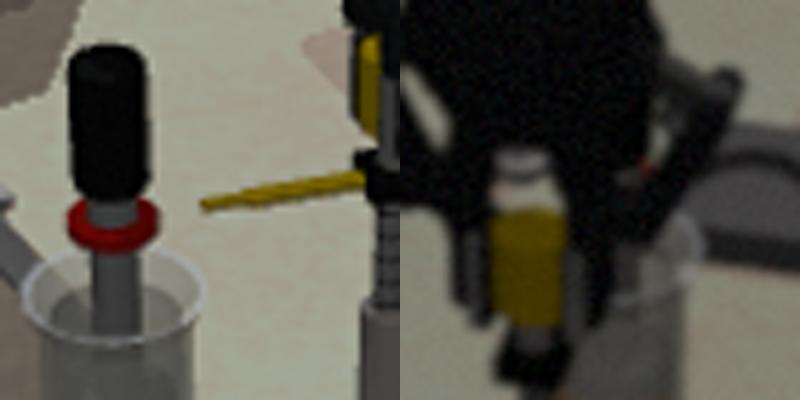

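In the scene crop the pointer's line, from (360,180) to (205,207), meets the rod axis at about (113,223), the middle of the red collar. Releasing and retreating upwards.

Request:
arm_command --increments '[{"dx":0,"dy":0,"dz":0,"wx":0,"wy":0,"wz":0},{"dx":0,"dy":0,"dz":0,"wx":0,"wy":0,"wz":0},{"dx":0,"dy":0,"dz":0,"wx":0,"wy":0,"wz":0},{"dx":0,"dy":0,"dz":0,"wx":0,"wy":0,"wz":0},{"dx":0,"dy":0,"dz":0,"wx":0,"wy":0,"wz":0},{"dx":0,"dy":0,"dz":0,"wx":0,"wy":0,"wz":0},{"dx":0,"dy":0,"dz":-0.02,"wx":0,"wy":0,"wz":0},{"dx":0,"dy":0,"dz":-0.05,"wx":0,"wy":0,"wz":0},{"dx":0,"dy":0,"dz":-0.09,"wx":0,"wy":0,"wz":0},{"dx":0,"dy":0,"dz":-0.13,"wx":0,"wy":0,"wz":0},{"dx":0,"dy":0,"dz":-0.17,"wx":0,"wy":0,"wz":0},{"dx":0,"dy":0,"dz":-0.17,"wx":0,"wy":0,"wz":0},{"dx":0,"dy":0,"dz":-0.17,"wx":0,"wy":0,"wz":0}]' --hand 0.085

```text
clock: 31.6
position: [0.5707, 0.0089, 0.3339]
tool_rot: [179.8, -0.1, 74.7]
wrist_force: [-0.5, 0.2, -0.5]
gripper_width: 0.994
```

```bash
python3 k.py; python3 d.py | grep -A1 scene
```

```text
31.6 [0.5707 0.0089 0.3339] [-0.5349  0.1876 -0.5436] 0.9940774554538162
scene collar rows 212 220 z 0.1495034001795331
scene tip 311 212 213 z 0.14809664736824427
scene tip 312 211 213 z 0.1492920491985249
scene tip 313 211 212 z 0.15048577534364896
scene mid 320 210 212 z 0.14821806310117955
scene mid 321 209 212 z 0.1494167973805504
scene mid 322 209 211 z 0.1506137876987723
pointer_tip [(array([309.8, 215.7]), 0.58)] pred z=.148 [310.4 212.8]
rod_mark [(array([199.3, 303.5]), 0.92), (array([140., 268.]), 0.79), (array([292.9, 217.4]), 0.65)] pred z=.148 [294.7 215.3]
side collar rows 205 214 z 0.14983857286607896
side tip 322 218 223 z 0.1448818984151427
side tip 323 217 220 z 0.14974299809975597
side tip 324 218 218 z 0.15095359381486684
side mid 320 219 226 z 0.1533389844051573
side mid 321 218 225 z 0.155731501002009
side mid 322 218 223 z 0.1581165893820021
pointer_tip [(array([319.6, 218.4]), 0.81)] pred z=.148 [323.8 218.4]
rod_mark [(array([325.8, 205. ]), 0.93), (array([370.9, 171.9]), 0.86), (array([308.4, 186.9]), 0.51)] pred z=.148 [327.9 209.2]
scene 936 265 209 329 284 280.2083333333333 252.21688034188034 [ 0  0  0  0  1  2  2  2  2  2  2  3  5  8  4  6  4  6  7  7  7  9 11 11
 11  9  9 14 12  9 14 12 15 13 11 12 14 13 14 12 14 13 10 13 14 14 17 21
```

```bash
python3 -c "
from h import *
print(workorder.close_job())"
```

```text
the job is handed in; nothing more can be done
None
```

I finished the task and handed it in at about 32 s of the 64 s allowed. The hand-in reports no verdict.

- **Spacer:** It tilted in the flared mouth when released. I pressed the high edge down with the shut fingers (about 9 N at the last reading), and it dropped flat onto the seal.
- **Rod and seal:** I used the large rod from the stand and pushed in steps of 1 mm. The ring went down about 11–13 mm, then did not move any further as the force rose from 15 to 35 N, so I took the seal to be home. I did not measure the seal's position directly. The rod stood upright on the column axis after release.
- **Pointer:** I raised it about 31 mm. In the scene view, the tip is at 0.148–0.150 m and the middle of the collar at 0.1495 m. From the arm's own position, the collar is at about 0.147 m.
- **Disagreements:** The side view's pointer reading is less certain, from 0.145 to 0.158 m, because the knob and pointer overlap there. The network's points were scattered by a few mm.
- **End state:** The gripper is open and well above everything. I never moved near the bottle or the beaker.

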